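Index the specimen carousel back one notch

TASK

The specimen carousel has been fed one place too far. With a closed fingertip, throw its pawl up and over by the red ball so that the nose leaves the ratchet teeth and the pawl stays up; push the wheel backward (clockwise seen from above) by one notch, using a finger post; then tip the pawl back so that its nose lies fully down between the teeth again. Only push, lightly: grip and lift nothing, keep the jars standing in their places on the wheel, leave everything else on the bench where it is, and finish with the arm clear.

Things in the scene. Friction and masses are not known exactly. Their poses are not given: they have to be found in the camera images.
- carousel: Grey round base, 300 mm across, 20 mm high, fixed. Origin on the wheel's vertical axis at bench level, z up. Bearings below are counterclockwise from its x axis, seen from above. The pawl stands at bearing 110 degrees. At bearing 0 a thin black stalk (172 mm from the axis) holds a lens (82 mm across, 160 to 169 mm above the bench, 60 mm from the axis) over the wheel: keep clear.
- hub (a point): On the wheel axis, level with the wheel's top face, 42 mm above the bench. The pale wheel is 280 mm across. On its rim, 120 to 140 mm from the axis, are 10 dark steel ratchet teeth, 8 mm high, one every 36 degrees, each with a ramp on its counterclockwise side and a steep face on its clockwise side.
- wheel (a joint): Wheel angle, rad, positive counterclockwise from above; starts at 0.09 to 0.20. Pawl down: free within 0 to 0.29 (this notch), ratchets counterclockwise, blocked clockwise. Pawl up: turns both ways, and a brake (0.1 N m) keeps it where it is left. One notch backward is 0.628 less: the next notch back lies between -0.63 and -0.34, and outside that the nose lands on a tooth.
- post (a point): Centre of the top of the orange finger post, one of five upright posts on the wheel (12 mm thick, 38 mm tall, top 80 mm above the bench, 105 mm from the wheel axis, 72 degrees apart; the other four are bare aluminium). It starts at a bearing of about 220 degrees in the carousel's frame.
- pawl (a joint): Pawl angle, rad: 0 = nose fully down between two teeth (1 mm over the wheel), 0.70 = thrown back on its stop, clear of the teeth. The weighted pawl tips over centre at roughly 0.39: short of that it falls back down, past that it falls on to its stop and stays there by its own weight. It needs under 1 N at the ball.
- ball (a point): Centre of the red ball, 26 mm across, on the pawl's stalk. The hinge is level, 60 mm above the bench, 185 mm from the wheel axis. Pawl down: ball 156 mm from the axis, 140 mm above the bench; midway 145 mm; thrown back: 214 mm from the axis, 140 mm high, the nose arm then up to 105 mm high. Push the ball level, straight away from the axis, to lift the nose, toward the axis to lower it.
- jar_a: Small glass specimen jar, 26 mm across, 45 mm tall, loose, standing on the wheel 60 mm from its axis; origin under its centre. It rides round with the wheel.
- jar_b: As jar_a.
- jar_c: As jar_a.
- jar_d: As jar_a.
- bottle: Amber glass bottle, 64 mm across, 130 mm tall, loose on the bench; origin under its centre. Bystander.
- beaker: Glass beaker, 68 mm across, 85 mm tall, loose on the bench; origin under its centre. Bystander.
- canister: White jar with a red cap, 60 mm across, 70 mm tall, loose on the bench; origin under its centre. Bystander.
- spatula: Spatula 200 mm long lying on the bench at the left. Bystander.

How it is judged (in metres and radians):
On the way, in this order (a step that is already met when the one before it is completed fails the run):
1. the pawl is thrown up and stays up, the wheel still in its first notch (value of joint pawl above 0.55 rad and value of joint wheel above -0.05 rad), for 0.2 s.
2. with the pawl up, the wheel is pushed back one notch (value of joint pawl above 0.55 rad and value of joint wheel between -0.66 and -0.3 rad), for 0.2 s.
At the end, for the whole second after the job is handed in: The pawl is fully down (joint within 0.06 rad of 0) in the next notch back (wheel between -0.66 and -0.30 rad) and the wheel is at rest, with all jars upright in their places on it (value of joint pawl below 0.06 rad and value of joint wheel between -0.66 and -0.3 rad and velocity of joint wheel between -0.05 and 0.05 rad/s); the robot touches nothing.
It fails at once if a jar on the wheel is lifted, tipped or pushed out of its place (beyond about 15 mm) (height (world z) of any of jar_a, jar_b, jar_c, jar_d above 0.055 m or height (world z) of any of jar_a, jar_b, jar_c, jar_d below 0.03 m or angle between any of jar_a, jar_b, jar_c, jar_d's own z axis and vertical above 0.35 rad or horizontal distance between any of jar_a, jar_b, jar_c, jar_d and carousel above 0.075 m or horizontal distance between any of jar_a, jar_b, jar_c, jar_d and carousel below 0.045 m or distance of any of jar_a, jar_b, jar_c, jar_d from where it was at the start of the episode above 0.065 m).
It fails at once if a bystander on the bench is moved more than 30 mm or lifted (distance of any of bottle, beaker, canister, spatula from where it was at the start of the episode above 0.03 m or height (world z) of any of bottle, beaker, canister, spatula above 0.02 m).
It fails at once if the carousel is gripped or forced (more than 20 N between the fingers and the carousel, its wheel and pawl included) (contact force between the fingers and carousel above 20 N).
It also fails if it takes over 64 s, if anything falls off the work surface, if the arm or the gripper's body presses on something with over 40 N, if the wrist force passes 120 N, or if a joint passes its speed limit or range.

ROBOT

A 7-joint arm with a two-finger parallel gripper is mounted at the origin on the work surface. World frame = base frame: x ahead of the robot, y to its left, z up, the work surface at z = 0. Lengths are in mm, angles in rad, forces in N, time in s.
With the tool pointing down it reaches from about 425 to 800 mm from the base axis. Payload 8.3 kg.
Tool frame: the origin (TCP) lies midway between the tips of the shut fingers; the grasp point (between the pads) lies 19 mm behind it; z points along the fingers, y is the direction in which the jaws open and shut (so a half turn about z gives the same grasp; the last joint's range is limited). The gripper opens to 85 mm and grips with 20 to 120 N. Pads are 22 mm wide; open, the fingers measure 114 mm over their backs; the gripper's body (76 mm by 85 mm) begins 54 mm behind the grasp point. The pads swing forward as they close: fully open they stand 13 mm farther back than shut.
Start: joints at [1.066, 0.383, 0.016, 1.37, -0.006, 1.388, -0.046], TCP at [267.262, -564.955, 231.279] pointing down, gripper open.
Joint ranges: [-2.95, 2.95], [-0.25, 2.06], [-1.52, 1.56], [0.18, 2.33], [-1.44, 4.58], [0.02, 2.06], [-3.01, 3.01]. Speed limits (rad/s): [2.39, 2.39, 3.01, 3.01, 3.14, 3.14, 3.14].

INTERFACE

Orientations are given as a rotation vector (axis times angle).
In Python, from station import ctrl, vision, spot_in, masks_of gives the robot as it stands. The module is installed in compiled form; this text tells all that it offers.
- The arm moves only by the shell command python3 -m inch 'ROWS' [FORCE]. ROWS is JSON, a list of rows, each a list of 3 entries, a list of its own where there are three numbers: the turn, a rotation vector about the tool's x, y, z in degrees, then the shift along the tool's x, y, z in m, then the finger opening in m, from 0 to 0.0854. In form: [[[wx, wy, wz], [x, y, z], gripper], ...]. A call has 1 to 8 rows; each row is the pose to reach, as a shift and turn from the pose measured when the call began, along the tool's axes at that moment; what a row does not reach only later rows make up. A row lasts 1/10 s, in which the tool goes at most 50 mm and 8.59 degrees, less where a joint would pass 70% of its speed; a pose out of reach is approached as far as the arm can. A call with a gripper value outside its range is refused whole. The fingers move at their own pace and stop on an object; FORCE is the grip in N (left out, the last holds). Time passes only in rows, so rows that repeat a pose let the fingers close. It gives the time, the measured TCP pose, the force and the opening at its end, in the units of the state.
- ctrl.sense(): the state, without advancing time (a new reading comes with each control period).
- vision.get_image(name): name is "scene" or "top" or "wrist"; returns the picture (384x512x3 uint8, blue, green, red); there is no depth.
- vision.camera_params(name): a dict with "fx", "fy", "cx", "cy" (pixels), "cam_to_world" (4x4, takes a point from camera to world coordinates); the wrist camera has in their place "tool_from_camera" (4x4, takes a point from camera to tool coordinates, whose origin is the TCP and whose axes are the flange's). Camera axes: x right, y up, looking along -z (the intrinsics and any distortion apply to the point x, -y, -z); pixel columns grow to the right and rows downward; lengths in mm; the calibration is good to about 2 mm. A picture is of the moment at which its call begins: read the wrist's pose just before it. camera_params takes no time and is no camera call.
- ctrl.hand_in(): hands the job in, once; it reports no verdict.
Trained networks look in the newest picture that a camera, given by its name, has taken for a name from the list of things; names that differ only in an ending like _2 or _b are one class to them, and where a whole thing is asked for, a point or a joint stands for the part that bears it (a point fixed in the world has none). Each returns a list of dicts, best first, with "confidence" (0 to 1); they miss things now and then, are a little off and sometimes report something else, mostly with a low value. They report only what shows in the picture. A call takes as long as a camera call.
- spot_in(query, camera): "centre" ([x, y, z] in mm, in world coordinates, good to about 4 mm: the middle of the surface that is visible of it).
- masks_of(query, camera): "pixels" (384x512 bool, what is visible of it).
The state is a dict: "clock": time; "joints": joint angles; "joint_vel": joint speeds; "joint_torque": joint torques, N m; "ee_pos": TCP position; "eef_rot": TCP orientation; "contact_force": force on the tool from outside, world axes, zero at the start; "ft_torque": the same for the moment, N m; "opening": opening from 0.0 (shut) to 1.0 (fully open).
Only numpy, scipy, OpenCV 4.12 (cv2) and the standard library are available. Lean on these libraries where they do the work, as an engineer would, in place of code of your own. Each camera call takes 0.05 s, during which the arm holds its last target. There are 200 camera calls.

## Working session

There is one attempt and no reset: what is moved stays moved. The work goes in short steps, Python scripts to look and compute and a shell command to move; the robot and the scene stay as the last step left them, time stands still between calls to the robot, and variables do not carry over. Pictures are saved under pics/ and viewed, about 8 in all and at most 12, crops included, and the job is handed in when it is done.

```bash
mkdir -p pics; python3 - <<'E'
from station import ctrl, vision, spot_in, masks_of
import cv2,numpy as np
s=ctrl.sense();print(s['clock'],s['ee_pos'],s['eef_rot'],s['opening'])
a=vision.get_image("scene");b=vision.get_image("top")
cv2.imwrite("pics/a.png",a);cv2.imwrite("pics/b.png",b)
for c in("scene","top"):
  p=vision.camera_params(c);print(c,{k:np.round(v,3).tolist() for k,v in p.items()})
  for q in("hub","post","ball","carousel","jar_a","bottle","beaker","canister","spatula"):
    r=spot_in(q,c);print(q,[(np.round(d['centre']).tolist(),round(d['confidence'],2)) for d in r[:4]])
E
```

```text
0.0 [ 267.06123526 -564.51649487  230.27877959] [-3.06337907e+00 -6.88075695e-01  7.02478650e-04] 1.0013048370594455
scene {'fx': 369.541, 'fy': 369.541, 'cx': 254.973, 'cy': 187.019, 'cam_to_world': [[0.414, -0.495, 0.764, 1408.082], [0.91, 0.226, -0.347, -333.903], [-0.001, 0.839, 0.544, 710.399], [0.0, 0.0, 0.0, 1.0]]}
hub [([609.0, 14.0, 41.0], 0.59)]
post [([610.0, 12.0, 39.0], 0.75)]
ball [([504.0, 184.0, 93.0], 0.56)]
carousel [([630.0, 30.0, 41.0], 0.87)]
jar_a [([626.0, 79.0, 78.0], 0.54), ([523.0, 32.0, 67.0], 0.46)]
bottle [([435.0, -384.0, 70.0], 0.87)]
beaker [([706.0, -335.0, 58.0], 0.56)]
canister []
spatula [([431.0, 543.0, 2.0], 0.74), ([609.0, 12.0, 43.0], 0.69), ([573.0, -442.0, 44.0], 0.38)]
top {'fx': 422.275, 'fy': 422.275, 'cx': 248.811, 'cy': 190.354, 'cam_to_world': [[-0.001, 0.987, -0.159, 305.547], [-1.0, 0.001, 0.011, 58.289], [0.011, 0.159, 0.987, 1635.036], [0.0, 0.0, 0.0, 1.0]]}
hub [([560.0, 42.0, 39.0], 0.89), ([403.0, -367.0, 88.0], 0.35)]
post [([558.0, 43.0, 45.0], 0.63)]
ball [([503.0, 181.0, 101.0], 0.53)]
carousel [([564.0, 45.0, 38.0], 0.76)]
jar_a []
bottle [([406.0, -368.0, 89.0], 0.83), ([502.0, 179.0, 103.0], 0.32)]
beaker [([695.0, -334.0, 49.0], 0.66)]
canister [([538.0, -432.0, 67.0], 0.49), ([558.0, 41.0, 43.0], 0.3), ([441.0, 564.0, 5.0], 0.22)]
spatula [([437.0, 565.0, 7.0], 0.66), ([561.0, 48.0, 41.0], 0.48)]
```

```bash
python3 -c "
import cv2,numpy as np
cv2.imwrite('pics/ab.png',cv2.resize(np.vstack([cv2.imread('pics/a.png'),cv2.imread('pics/b.png')]),(400,600)))"
```

```text
(no output)
```

View pics/b.png

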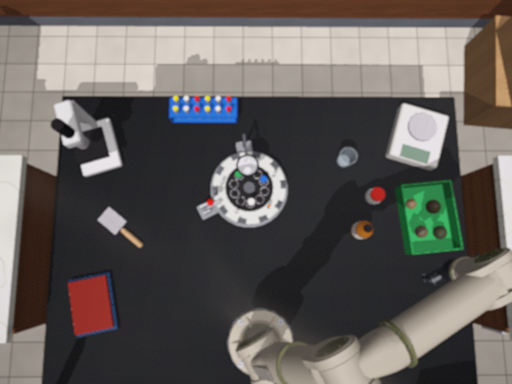

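View pics/a.png

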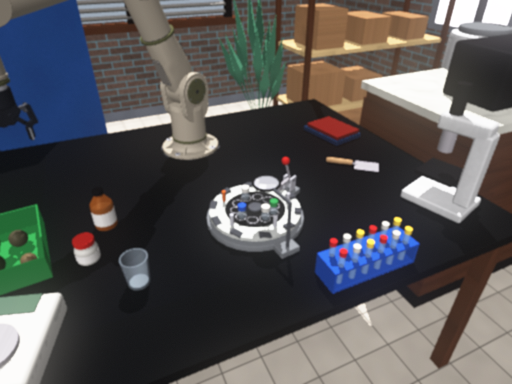

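The top view shows the carousel at about (249,188) px, red ball at (210,202), orange post near (268,206) and lens stalk at (247,145). The bottle (362,230), beaker (347,156) and canister (375,195) are off to the right. I'll measure more finely next.

```bash
cat > h.py <<'E'
import cv2,numpy as np
from station import ctrl, vision, spot_in, masks_of
from scipy.optimize import least_squares
P={c:vision.camera_params(c) for c in("scene","top")}
def proj(c,X):
    p=P[c];T=np.linalg.inv(np.array(p['cam_to_world']));X=np.atleast_2d(X)
    q=X@T[:3,:3].T+T[:3,3];return np.c_[p['cx']+p['fx']*q[:,0]/-q[:,2],p['cy']-p['fy']*q[:,1]/-q[:,2]]
def ray(c,uv):
    p=P[c];T=np.array(p['cam_to_world']);d=np.array([(uv[0]-p['cx'])/p['fx'],-(uv[1]-p['cy'])/p['fy'],-1])
    d=T[:3,:3]@d;return T[:3,3],d/np.linalg.norm(d)
def atz(c,uv,z):
    o,d=ray(c,uv);return o+d*(z-o[2])/d[2]
def tri(a,b):
    f=lambda X:np.r_[proj("scene",X)[0]-a,proj("top",X)[0]-b]
    r=least_squares(f,[560,45,80.]);return r.x,np.abs(r.fun).max()
E
python3 - <<'E'
from h import *
im={c:cv2.imread(f"pics/{n}.png") for c,n in(("scene","a"),("top","b"))}
box={"scene":(195,145,310,250),"top":(195,140,295,235)}
for c in im:
  x0,y0,x1,y1=box[c];h=cv2.cvtColor(im[c],cv2.COLOR_BGR2HSV)
  for n,lo,hi in(("red",0,5),("red2",172,180),("orange",6,18)):
    m=((h[...,0]>=lo)&(h[...,0]<=hi)&(h[...,1]>130)&(h[...,2]>70)).astype(np.uint8)
    k,l,st,ce=cv2.connectedComponentsWithStats(m)
    print(c,n,[(st[i,4],st[i,:4].tolist(),ce[i].round(1).tolist()) for i in range(1,k) if x0<ce[i][0]<x1 and y0<ce[i][1]<y1])
  mm=masks_of("carousel",c)
  m=mm[0]['pixels'].astype(np.uint8);cs=max(cv2.findContours(m,0,2)[0],key=cv2.contourArea);print(c,cv2.fitEllipse(cs),m.sum())
a=cv2.resize(im["top"][140:235,195:295],None,fx=6,fy=6,interpolation=2)
cv2.imwrite("pics/c.png",a)
a=cv2.resize(im["scene"][145:260,195:315],None,fx=5,fy=5,interpolation=2)
cv2.imwrite("pics/d.png",a)
E
```

```text
scene red [(np.int32(62), [281, 156, 9, 9], [285.2, 160.0])]
scene red2 [(np.int32(1), [283, 156, 1, 1], [283.0, 156.0]), (np.int32(1), [287, 156, 1, 1], [287.0, 156.0]), (np.int32(1), [281, 158, 1, 1], [281.0, 158.0]), (np.int32(1), [281, 161, 1, 1], [281.0, 161.0]), (np.int32(1), [283, 164, 1, 1], [283.0, 164.0])]
scene orange [(np.int32(29), [221, 190, 5, 11], [223.2, 193.8])]
scene ((260.03289794921875, 215.166259765625), (88.54232025146484, 102.38690948486328), 52.20687484741211) 5710
top red [(np.int32(31), [206, 198, 7, 7], [209.5, 201.2])]
top red2 [(np.int32(2), [207, 198, 2, 2], [207.5, 198.5]), (np.int32(1), [211, 199, 1, 1], [211.0, 199.0]), (np.int32(1), [208, 204, 1, 1], [208.0, 204.0])]
top orange [(np.int32(1), [268, 206, 1, 1], [268.0, 206.0])]
top ((244.62698364257812, 188.0113525390625), (79.53923034667969, 90.60183715820312), 49.96726608276367) 5092
```

View pics/c.png

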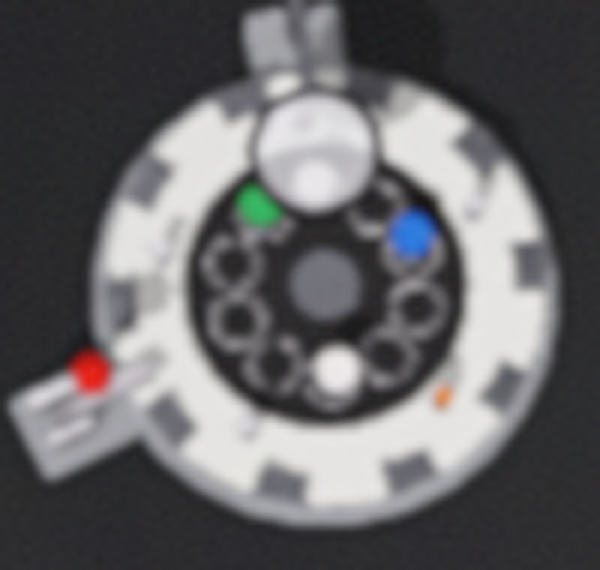

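View pics/d.png

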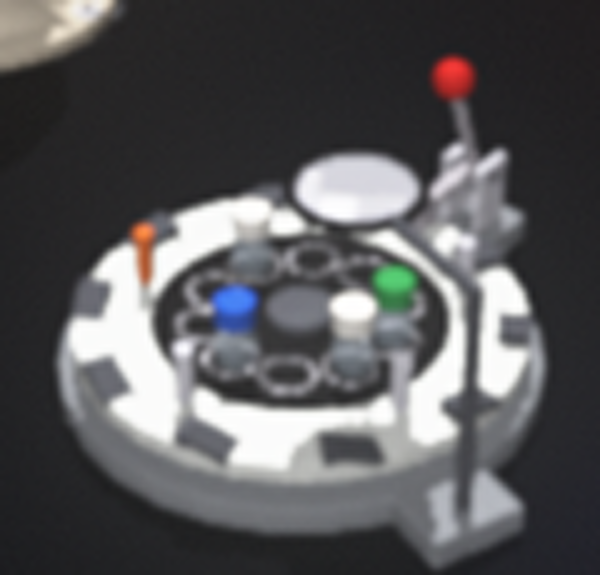

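Both crops are clear. The ball is at scene (285.3,160.3) and top (209.7,201.7). The orange post top is at scene (223.3,190.8) and top (268.5,205.9). The hub is at scene (255,206) and top (249,187.3).

```bash
python3 - <<'E'
from h import *
B,e=tri([285.3,160.3],[209.7,201.7]);print("ball",B,e)
Po,e=tri([223.3,190.8],[268.5,205.9]);print("post",Po,e)
H,e=tri([254.6,205.6],[248.9,187.2]);print("hub",H,e, atz("top",[248.9,187.2],42),atz("scene",[254.6,205.6],42))
# wheel outline: base circle r150 z20 / bright region
im=cv2.imread("pics/b.png");g=im.min(2)
m=(g>60).astype(np.uint8);m=cv2.morphologyEx(m,cv2.MORPH_CLOSE,np.ones((5,5)))
# edge points, radial in top image from hub
def fit(c,img,ctr,R,z,angs,guess):
    g=cv2.GaussianBlur(cv2.cvtColor(img,6).astype(float),(0,0),.7)
    pts=[]
    for a in angs:
        rr=np.arange(125,165,.5);X=np.c_[guess[0]+rr*np.cos(a),guess[1]+rr*np.sin(a),np.full(len(rr),z)]
        uv=proj(c,X).astype(np.float32);v=cv2.remap(g.astype(np.float32),uv[:,0].reshape(-1,1),uv[:,1].reshape(-1,1),1)[:,0]
        d=np.diff(v);pts.append(X[d.argmin()][:2])
    pts=np.array(pts);r=least_squares(lambda p:np.hypot(*(pts-p[:2]).T)-p[2],[*guess,R],loss='soft_l1',f_scale=2);return r.x,np.abs(r.fun).mean()
print(fit("top",im,0,150,20,np.radians(np.r_[30:85:3,140:330:3]),[568,45]))
C=H[:2]
for n,p in(("ball",B),("post",Po)): d=p[:2]-C;print(n,np.hypot(*d),np.degrees(np.arctan2(d[1],d[0])))
s=ctrl.sense();from scipy.spatial.transform import Rotation as R;print(R.from_rotvec(s['eef_rot']).as_matrix().round(3))
E
```

```text
ball [505.5919055  181.73921792 141.33583152] 0.2974030036029376
post [498.68405472 -30.0508697   78.80390174] 0.670327123890047
hub [574.0107398   42.26530964  50.13489334] 0.6337060868373214 [574.38308062  39.75899045  42.        ] [564.25404716  48.51971399  42.        ]
(array([571.84337302,  41.12289061, 148.96468113]), np.float64(4.249241039118025))
ball 155.35156252296636 116.1302296197733
post 104.42097145732923 -136.16812535780497
[[ 0.904  0.428  0.   ]
 [ 0.428 -0.904  0.   ]
 [ 0.    -0.    -1.   ]]
```

```bash
python3 -m inch '[[[0,0,0],[0.033,-0.033,0],0],[[0,0,0],[0.066,-0.066,0],0],[[0,0,0],[0.1,-0.1,0],0],[[0,0,0],[0.133,-0.133,0],0],[[0,0,0],[0.166,-0.166,0],0],[[0,0,0],[0.2,-0.2,0],0],[[0,0,0],[0.233,-0.233,0],0],[[0,0,0],[0.266,-0.266,0],0]]' 20
```

```text
clock: 1.9
ee_pos: [394.3, -208.9, 231.7]
eef_rot: [3.064, 0.688, 0.001]
contact_force: [-0.0, 0.2, -0.4]
opening: 0.001
```

```bash
python3 -m inch '[[[0,0,0],[0.033,-0.033,0],0],[[0,0,0],[0.066,-0.066,0],0],[[0,0,0],[0.1,-0.1,0],0],[[0,0,0],[0.133,-0.131,0],0],[[0,0,0],[0.166,-0.164,0],0],[[0,0,0],[0.2,-0.196,0],0],[[0,0,0],[0.233,-0.23,0],0],[[0,0,0],[0.268,-0.263,0],0]]'
python3 -m inch '[[[0,0,0],[0,0,0],0],[[0,0,0],[0,0,0],0],[[0,0,0],[0,0,0],0]]'
```

```text
clock: 2.7
ee_pos: [524.6, 145.1, 231.9]
eef_rot: [3.064, 0.687, 0.002]
contact_force: [0.1, 0.1, 0.2]
opening: 0.004
clock: 3.0
ee_pos: [524.6, 143.9, 231.8]
eef_rot: [3.064, 0.685, 0.002]
contact_force: [0.5, -0.6, -0.3]
opening: 0.004
```

```bash
python3 -m inch '[[[0,0,0],[0,0.006,0.03],0],[[0,0,0],[0,0.006,0.06],0],[[0,0,0],[0,0.006,0.085],0],[[0,0,0],[0,0.006,0.102],0],[[0,0,0],[0,0.006,0.102],0]]'
python3 - <<'E'
from h import *
s=ctrl.sense();print(s['ee_pos'])
a=vision.get_image("scene");cv2.imwrite("pics/e.png",cv2.resize(a[80:260,180:340],None,fx=3.3,fy=3.3,interpolation=2))
E
```

```text
clock: 3.5
ee_pos: [525.9, 135.4, 127.5]
eef_rot: [3.064, 0.68, -0.005]
contact_force: [-0.4, -0.7, -0.5]
opening: -0.003
[525.85679534 135.42108139 127.54618149]
```

View pics/e.png

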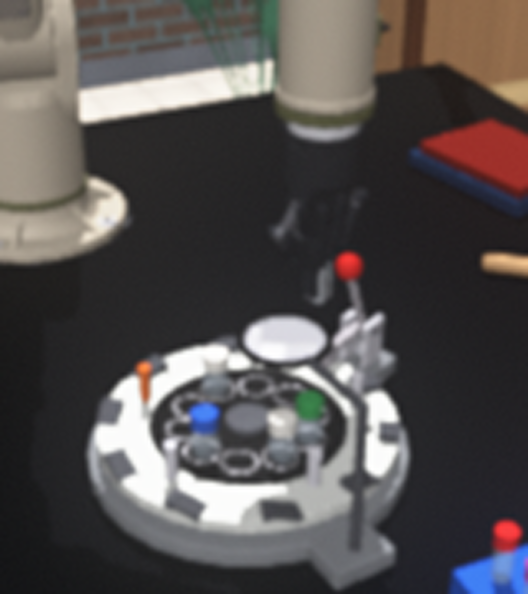

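The fingertip stands just inside the ball at crop (320,295), with the ball at (348,265). Now I push outward.

```bash
python3 -m inch '[[[0,0,0],[0,-0.008,0],0],[[0,0,0],[0,-0.015,0],0],[[0,0,0],[0,-0.021,0],0],[[0,0,0],[0,-0.027,0],0],[[0,0,0],[0,-0.033,0],0],[[0,0,0],[0,-0.039,0],0],[[0,0,0],[0,-0.045,0],0],[[0,0,0],[0,-0.051,0],0]]'
python3 -m inch '[[[0,0,0],[0,-0.006,0],0],[[0,0,0],[0,-0.011,0],0],[[0,0,0],[0,-0.016,0],0],[[0,0,0],[0,-0.021,0],0],[[0,0,0],[0,-0.024,0],0],[[0,0,0],[0,-0.024,0],0],[[0,0,0],[0,-0.024,0],0]]'
python3 - <<'E'
from h import *
s=ctrl.sense();print(s['ee_pos'])
a=vision.get_image("scene");cv2.imwrite("pics/f.png",cv2.resize(a[120:260,200:330],None,fx=4,fy=4,interpolation=2))
E
```

```text
clock: 4.35
ee_pos: [504.9, 183.0, 129.1]
eef_rot: [3.064, 0.681, -0.002]
contact_force: [0.3, 0.4, -0.0]
opening: 0.001
clock: 5.05
ee_pos: [494.8, 204.5, 129.0]
eef_rot: [3.064, 0.681, -0.002]
contact_force: [1.0, 0.5, -0.6]
opening: -0.002
[494.79695281 204.54974665 129.03169738]
```

View pics/f.png

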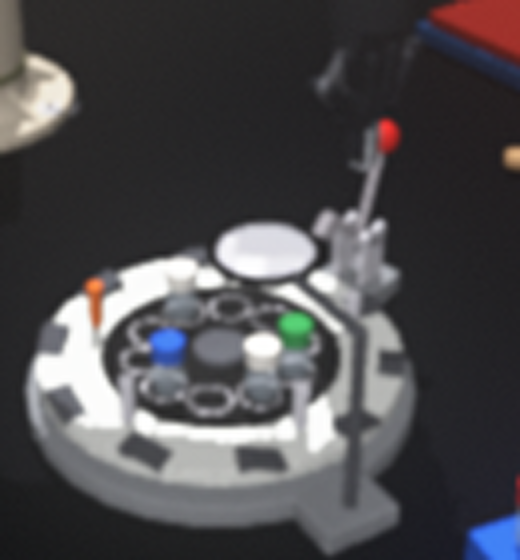

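The ball has moved outward to about scene (296.8,153.8) px and the nose is raised. I'll back off, lift, and compare the ball with the expected thrown-back position.

```bash
python3 -m inch '[[[0,0,0],[0,0.025,0],0],[[0,0,0],[0,0.055,-0.005],0],[[0,0,0],[0,0.07,-0.035],0],[[0,0,0],[0,0.075,-0.07],0],[[0,0,0],[0,0.08,-0.1],0],[[0,0,0],[0,0.08,-0.1],0]]'
cat >> h.py <<'E'
C=np.array([574.,42.3]);u=np.array([np.cos(np.radians(116.1)),np.sin(np.radians(116.1))])
def look(name=None):
    s=ctrl.sense();print(s['clock'],s['ee_pos'].round(1),s['eef_rot'].round(3))
    o={}
    for c in("scene","top"):
        a=vision.get_image(c);h=cv2.cvtColor(a,cv2.COLOR_BGR2HSV)
        for n,lo,hi,q in(("ball",0,5,C+u*185),("post",5,18,None)):
            m=((((h[...,0]>=lo)&(h[...,0]<=hi))|((n=="ball")&(h[...,0]>172)))&(h[...,1]>110)&(h[...,2]>70)).astype(np.uint8)
            if c=="scene": m[:,:200]=0;m[:140]=0;m[205:]=0;m[:,310:]=0
            else: m[:,:195]=0;m[:,295:]=0;m[:140]=0;m[235:]=0
            k,l,st,ce=cv2.connectedComponentsWithStats(m)
            if n=="post" : print(c,n,[(int(st[i,4]),st[i,:4].tolist()) for i in range(1,k)])
            elif k>1: i=1+st[1:,4].argmax();o[c]=st[i,:2]+(st[i,2:4]-1)/2
        if name: cv2.imwrite(f"pics/{name}_{c}.png",a)
    print(o)
    if len(o)==2:
        B,e=tri(o["scene"],o["top"]);print("ball",B.round(1),e,"r",np.hypot(*(B[:2]-C)))
E
python3 -c "
from h import *
look('g')
for r in(156,214):print(r,proj('scene',[*(C+u*r),140]),proj('top',[*(C+u*r),140]))"
```

```text
clock: 5.7
ee_pos: [531.3, 131.8, 233.8]
eef_rot: [3.064, 0.677, 0.01]
contact_force: [0.7, 0.3, 0.3]
opening: -0.001
5.7 [531.3 131.8 233.8] [3.064 0.677 0.01 ]
scene post [(34, [221, 189, 5, 12])]
top post [(4, [268, 205, 2, 2])]
{'scene': array([295. , 153.5]), 'top': array([196.5, 209.5])}
ball [478.6 230.2 142. ] 0.9022753783978033 r 210.68732796859683
156 [[285.13378955 160.62597449]] [[209.24873261 201.66342013]]
214 [[295.3887481  154.03903655]] [[194.48625385 208.76790952]]
```

```bash
python3 -m inch '[[[0,0,0],[-0.02,0.035,0],0],[[0,0,0],[-0.04,0.07,0],0],[[0,0,0],[-0.06,0.105,0],0],[[0,0,0],[-0.08,0.14,0],0],[[0,0,0],[-0.097,0.173,0],0],[[0,0,0],[-0.097,0.173,0],0],[[0,0,0],[-0.097,0.173,0],0]]'
```

```text
clock: 6.5
ee_pos: [513.5, -66.7, 228.8]
eef_rot: [3.066, 0.676, -0.003]
contact_force: [-0.2, 0.7, 0.2]
opening: 0.0
```

```bash
python3 -m inch '[[[0,0,0],[0.002,0,0.04],0],[[0,0,0],[0.002,0,0.08],0],[[0,0,0],[0.002,0,0.115],0],[[0,0,0],[0.002,0,0.145],0],[[0,0,0],[0.002,0,0.16],0],[[0,0,0],[0.002,0,0.166],0],[[0,0,0],[0.002,0,0.166],0]]'
python3 - <<'E'
from h import *
look('i')
a=cv2.imread('pics/i_scene.png');cv2.imwrite("pics/i.png",cv2.resize(a[120:260,190:320],None,fx=4,fy=4,interpolation=2))
E
```

```text
clock: 7.2
ee_pos: [514.5, -64.8, 61.9]
eef_rot: [3.067, 0.679, -0.006]
contact_force: [-0.2, 0.3, 0.3]
opening: -0.002
7.2 [514.5 -64.8  61.9] [ 3.067  0.679 -0.006]
scene post [(34, [221, 189, 5, 12])]
top post []
{'scene': array([295. , 153.5]), 'top': array([196.5, 209.5])}
ball [478.6 230.2 142. ] 0.9022753783978033 r 210.68732796859683
```

View pics/i.png

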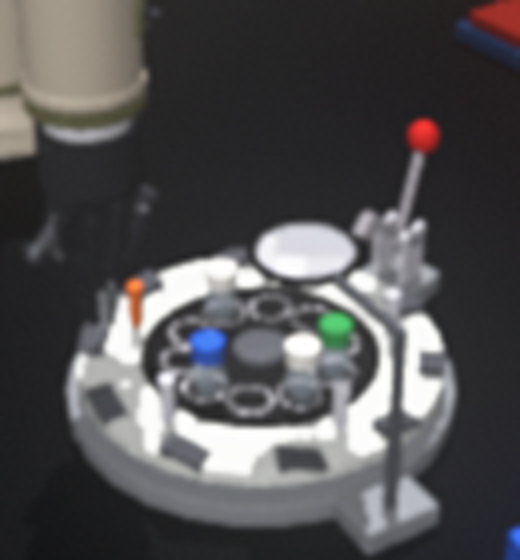

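The fingers stand behind the orange post at crop (135,290), between teeth and jars, and the pawl is still up. Now I push the wheel.

```bash
python3 -m inch '[[[0,0,0],[0,-0.008,0],0],[[0,0,0],[0,-0.014,0],0],[[0,0,0],[0,-0.02,0],0],[[0,0,0],[0,-0.026,0],0],[[0,0,0],[0,-0.032,0],0],[[0,0,0],[0,-0.038,0],0],[[0,0,0],[0,-0.044,0],0],[[0,0,0],[0,-0.05,0],0]]'
python3 -m inch '[[[0,0,0],[0,-0.006,0],0],[[0,0,0],[0,-0.011,0],0],[[0,0,0],[0,-0.015,0],0],[[0,0,0],[0,-0.019,0],0],[[0,0,0],[0,-0.022,0],0],[[0,0,0],[0,-0.022,0],0]]'
python3 - <<'E'
from h import *
look('j')
for t in (180,184,188,192,196,200,204,208):
  X=[C[0]+105*np.cos(np.radians(t)),C[1]+105*np.sin(np.radians(t)),80];print(t,proj('scene',X).round(1))
E
```

```text
clock: 8.1
ee_pos: [494.4, -19.7, 63.4]
eef_rot: [3.066, 0.677, -0.002]
contact_force: [0.0, -1.5, 0.0]
opening: 0.002
clock: 8.7
ee_pos: [485.0, 0.9, 63.4]
eef_rot: [3.066, 0.679, -0.002]
contact_force: [0.2, -0.7, 0.6]
opening: 0.004
8.7 [485.    0.9  63.4] [ 3.066e+00  6.790e-01 -2.000e-03]
scene post [(6, [234, 190, 2, 4])]
top post []
{'scene': array([295. , 153.5]), 'top': array([196.5, 209.5])}
ball [478.6 230.2 142. ] 0.9022753783978033 r 210.68732796859683
180 [[240.6 180.7]]
184 [[238.5 181.3]]
188 [[236.5 181.9]]
192 [[234.6 182.6]]
196 [[232.7 183.4]]
200 [[230.9 184.2]]
204 [[229.2 185.1]]
208 [[227.7 186.1]]
```

```bash
python3 - <<'E'
import cv2
a=cv2.imread('pics/j_scene.png');cv2.imwrite("pics/j.png",cv2.resize(a[150:260,195:315],None,fx=5,fy=5,interpolation=2))
E
```

```text
(no output)
```

View pics/j.png

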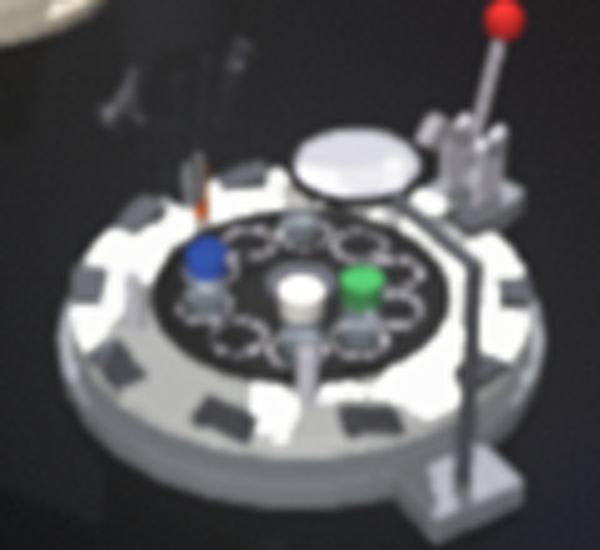

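The post is at about crop (203,200), partly hidden by the finger, and I estimate its bearing at 194°. I need about 6–7° more, so I'll push on 12 mm.

```bash
python3 -m inch '[[[0,0,0],[0,-0.005,0],0],[[0,0,0],[0,-0.009,0],0],[[0,0,0],[0,-0.012,0],0],[[0,0,0],[0,-0.012,0],0],[[0,0,0],[0,-0.012,0],0]]'
python3 -m inch '[[[0,0,0],[0,0.012,0],0],[[0,0,0],[0,0.03,0],0],[[0,0,0],[0,0.03,-0.04],0],[[0,0,0],[0,0.03,-0.08],0],[[0,0,0],[0,0.03,-0.12],0],[[0,0,0],[0,0.03,-0.165],0],[[0,0,0],[0,0.03,-0.165],0]]'
python3 - <<'E'
from h import *
look('k')
a=cv2.imread('pics/k_scene.png');a=a[150:260,195:315];b=cv2.imread('pics/a.png')[150:260,195:315]
cv2.imwrite("pics/k.png",cv2.resize(np.vstack([b,a]),None,fx=2.7,fy=2.7,interpolation=2))
E
```

```text
clock: 9.3
ee_pos: [479.6, 11.5, 63.2]
eef_rot: [3.066, 0.678, -0.003]
contact_force: [-0.1, 0.4, 1.1]
opening: -0.003
clock: 10.0
ee_pos: [495.8, -16.2, 234.6]
eef_rot: [3.063, 0.676, 0.013]
contact_force: [0.2, 0.0, 0.4]
opening: -0.003
10.0 [495.8 -16.2 234.6] [3.063 0.676 0.013]
scene post [(32, [236, 180, 5, 12])]
top post [(4, [252, 212, 2, 3])]
{'scene': array([295. , 153.5]), 'top': array([196.5, 209.5])}
ball [478.6 230.2 142. ] 0.9022753783978033 r 210.68732796859683
```

View pics/k.png

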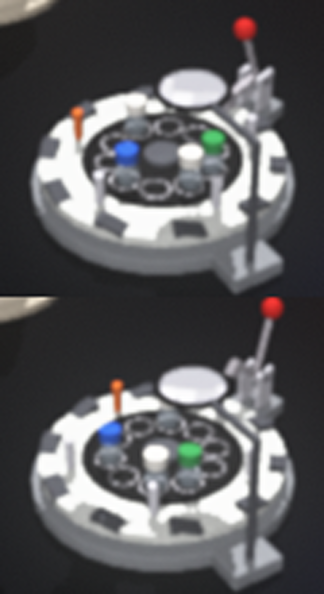

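The wheel has turned about one notch and the pawl is still up. I'll measure the turn from the tooth ring (modulo 36°) and the post.

```bash
python3 - <<'E'
from h import *
for c,f0,f1,s0,s1 in(("scene","a","k_scene",[223.3,190.8],[238.3,181.8]),("top","b","k_top",[268.5,205.9],[252.5,213])):
  b=[]
  for s in(s0,s1):
    d=atz(c,s,79)[:2]-C;b.append(np.degrees(np.arctan2(d[1],d[0]))%360);print(c,np.hypot(*d),b[-1])
  print("turn",b[1]-b[0])
  ang=np.arange(0,360,.5);V=[]
  for f in(f0,f1):
    g=cv2.cvtColor(cv2.imread(f"pics/{f}.png"),6).astype(np.float32);acc=0
    for r in(125,130,135):
      X=np.c_[C[0]+r*np.cos(np.radians(ang)),C[1]+r*np.sin(np.radians(ang)),np.full(len(ang),50.)]
      uv=proj(c,X).astype(np.float32);acc=acc+cv2.remap(g,uv[:,:1].copy(),uv[:,1:].copy(),1)[:,0]
    acc[(ang>80)&(ang<150)]=np.nan;acc[(ang<45)|(ang>330)]=np.nan;V.append(acc-np.nanmean(acc))
  sh=np.arange(-12,12.5,.5);cc=[np.nanmean(V[0]*np.roll(V[1],-int(k*2))) for k in sh];print("tooth shift beyond n*36 (ccw+)",sh[int(np.argmax(cc))],max(cc)/np.nanmean(V[0]**2))
  # absolute phase (10-fold)
  for v in V: m=~np.isnan(v);print("phase",np.degrees(np.angle(np.sum(v[m]*np.exp(-10j*np.radians(ang[m])))))/-10)
E
```

```text
scene 102.6689719096527 223.5536890444691
scene 103.98447501323089 184.75543434746064
turn -38.798254697008474
tooth shift beyond n*36 (ccw+) -1.0 0.9827072
phase 5.17887752532777
phase 4.002834489391107
top 106.7840769831311 224.48278761424456
top 103.82177980912877 188.50441052765777
turn -35.97837708658679
tooth shift beyond n*36 (ccw+) -2.0 0.529648
phase 5.733380258269021
phase 3.7306436814086745
```

The turn is about -37.5° (-0.65 rad), which puts the wheel between -0.56 and -0.45. Next I go round outside the ball.

```bash
python3 -m inch '[[[0,0,0],[0.012,-0.04,0],0],[[0,0,0],[0.024,-0.08,0],0],[[0,0,0],[0.036,-0.12,0],0],[[0,0,0],[0.05,-0.16,0],0],[[0,0,0],[0.064,-0.2,0],0],[[0,0,0],[0.077,-0.24,0],0],[[0,0,0],[0.09,-0.281,0],0],[[0,0,0],[0.09,-0.281,0],0]]'
python3 -m inch '[[[0,0,0],[0,0,0],0],[[0,0,0],[0,0,0],0]]'
```

```text
clock: 10.9
ee_pos: [453.3, 282.3, 226.7]
eef_rot: [-3.064, -0.691, 0.004]
contact_force: [0.1, -0.3, -0.3]
opening: -0.0
clock: 11.1
ee_pos: [452.8, 281.7, 225.2]
eef_rot: [3.064, 0.692, -0.008]
contact_force: [-0.3, -1.2, -0.4]
opening: -0.002
```

```bash
python3 -m inch '[[[0,0,0],[0.003,0,0.035],0],[[0,0,0],[0.003,0,0.065],0],[[0,0,0],[0.003,0,0.088],0],[[0,0,0],[0.003,0,0.096],0],[[0,0,0],[0.003,0,0.096],0]]'
python3 -m inch '[[[0,0,0],[0,0.01,0],0],[[0,0,0],[0,0.02,0],0],[[0,0,0],[0,0.026,0],0],[[0,0,0],[0,0.032,0],0],[[0,0,0],[0,0.038,0],0],[[0,0,0],[0,0.044,0],0],[[0,0,0],[0,0.05,0],0],[[0,0,0],[0,0.055,0],0]]'
python3 -m inch '[[[0,0,0],[0,0.005,0],0],[[0,0,0],[0,0.01,0],0],[[0,0,0],[0,0.015,0],0],[[0,0,0],[0,0.018,0],0],[[0,0,0],[0,0.018,0],0],[[0,0,0],[0,0.018,0],0]]'
python3 -c "
from h import *
look('m')"
```

```text
clock: 11.6
ee_pos: [454.9, 281.2, 128.1]
eef_rot: [3.064, 0.689, -0.012]
contact_force: [0.2, 1.0, -0.3]
opening: 0.002
clock: 12.4
ee_pos: [478.7, 230.9, 128.0]
eef_rot: [3.064, 0.688, -0.012]
contact_force: [0.5, -0.3, 0.1]
opening: -0.0
clock: 13.0
ee_pos: [486.4, 214.8, 128.0]
eef_rot: [3.064, 0.688, -0.012]
contact_force: [0.1, -0.4, -0.0]
opening: -0.001
13.0 [486.4 214.8 128. ] [ 3.064  0.688 -0.012]
scene post [(32, [236, 180, 5, 12])]
top post [(4, [252, 212, 2, 3])]
{'scene': array([285., 160.])}
```

The ball is back at scene (285,160), the same pixel as at the start with the pawl down. I'll retreat and check.

```bash
python3 -m inch '[[[0,0,0],[0,-0.03,0],0],[[0,0,0],[0,-0.06,0],0],[[0,0,0],[0,-0.07,-0.03],0],[[0,0,0],[0,-0.07,-0.07],0],[[0,0,0],[0,-0.07,-0.11],0],[[0,0,0],[0,-0.07,-0.12],0],[[0,0,0],[0,-0.07,-0.12],0],[[0,0,0],[0,-0.07,-0.12],0]]'
python3 - <<'E'
from h import *
look('n')
a=cv2.imread('pics/n_scene.png')[145:260,195:315]
cv2.imwrite("pics/n.png",cv2.resize(a,None,fx=5,fy=5,interpolation=2))
E
```

```text
clock: 13.9
ee_pos: [456.8, 278.2, 246.9]
eef_rot: [3.063, 0.689, -0.014]
contact_force: [0.2, 0.3, 0.3]
opening: 0.003
13.9 [456.8 278.2 246.9] [ 3.063  0.689 -0.014]
scene post [(32, [236, 180, 5, 12])]
top post [(4, [252, 212, 2, 3])]
{'scene': array([285., 160.]), 'top': array([209.5, 201. ])}
ball [507.2 181.  143.5] 0.06645852618413528 r 153.96612023687678
```

View pics/n.png

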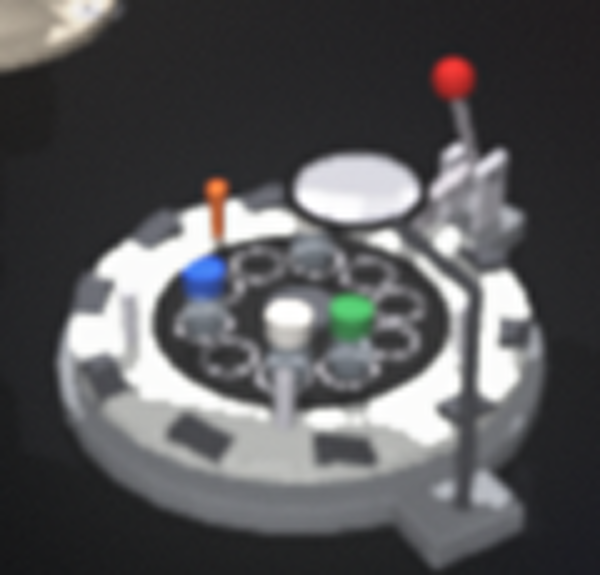

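The ball and stalk sit as they did at the start (ball at crop (453,78) in both pictures). The wheel is one notch back, with the post at crop (217,188), and the jars are standing. The arm is clear, so I'm handing in.

```bash
python3 -c "
from station import ctrl
print(ctrl.hand_in())"
```

```text
the job is handed in; nothing more can be done
None
```

The carousel is one notch back, the pawl's nose is down between the teeth again, and the job was handed in at about 14 s. I threw the pawl up by the red ball, pushed the orange post to turn the wheel clockwise, then tipped the pawl back and withdrew upward.

**Pawl up:** With the pawl thrown, the ball measured 211 mm from the axis against a nominal 214 mm, and it stayed there through the wheel push.

**Wheel turn:** I took it as about -37.5° (-0.65 rad), which puts the wheel between about -0.56 and -0.45 rad. The separate measurements disagreed a little:

| Measurement | Turn |
|---|---|
| Post, scene camera | -38.8° |
| Post, top camera | -36.0° |
| Tooth pattern | -37° to -38° |

All of these keep the wheel within the allowed range.

**Pawl down:** The ball is back at the same scene pixel as at the start, (285, 160). Its measured distance from the axis was 154 mm against a nominal 156 mm, within measuring error. I judged the nose by the ball position only and had no direct close view of it.

**Rest of the scene:** The three jars whose caps show were standing in place in the last picture. The fourth was mostly hidden behind the lens, so I did not confirm it. Wrist force readings at the end of each move stayed below about 2 N. I did not re-measure the bottle, beaker, canister or spatula, but the arm went over the first three well above their tops and stayed away from the spatula. The hand-in gave no verdict.

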